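# Weigh a stone specimen and close the length gauge on it

### The arm

A 6-joint arm with a two-finger parallel gripper is mounted at the origin on the work surface. World frame = base frame: x ahead of the robot, y to its left, z up, the work surface at z = 0. Lengths are in m, angles in rad, forces in N, time in s.
With the tool pointing down it reaches from about 0.25 to 0.775 m from the base axis. Payload 4 kg.
Tool frame: the origin (TCP) lies at the very end of the fingers, on their centre line; the grasp point (between the pads) lies 19 mm behind it (ctrl.grasp_offset is the distance from the TCP to the grasp point, in m); z points along the fingers, y is the line along which they close (so a half turn about z gives the same grasp; the last joint's range is limited). The gripper opens to 85 mm and grips with 20 to 120 N. Pads are 22 mm wide; open, the fingers measure 114 mm over their backs; the gripper's body (76 mm by 85 mm) begins 54 mm behind the grasp point. The pads swing forward as they close: fully open they stand 13 mm farther back than shut.
Start: joints at [1.103, 0.087, 1.371, -0, 1.684, -0.103], TCP at [0.196, 0.514, 0.231] pointing down, gripper open.
Joint ranges: [-3.1, 3.1], [-0.76, 2.03], [0.27, 2.55], [-1.08, 4.22], [0.17, 2.65], [-2.57, 2.57]. Speed limits (rad/s): [2.79, 2.79, 3.14, 3.14, 3.14, 3.14].

### API

Orientations are given as a unit quaternion [w, x, y, z].
In Python, from rig import ctrl gives the robot as it stands.
- The arm moves only by the tool step_arm, never from a script. Its argument "moves" is a list of rows, each a list of 2 entries, a list of its own where there are three numbers: the shift along the tool's x, y, z in mm, then the turn about the tool's z in rad. A call has exactly 8 rows; each row shifts and turns the commanded pose from where the row before left it, along the tool's axes as they then stand; what a row does not reach is not made up. A row lasts 1/8 s, in which the tool goes at most 62.5 mm and 10.7 degrees, less where a joint would pass 70% of its speed; a pose out of reach is approached as far as the arm can. A call is refused whole if a number of a shift passes 62.5 or a number of a turn 0.188, either way. A call with a gripper value outside its range is refused whole. "hand" is the finger opening in mm, from 0 to 85.4, set as the call begins (left out, the last holds). The fingers move at their own pace and stop on an object; "newtons" is the grip in N (left out, the last holds). Time passes only in rows, so rows that do not move let the fingers close, or fill a call up. It gives the time, the measured TCP pose, the force, the opening and the grip force at its end, in the units of the state.
- ctrl.read_state(): the state, without advancing time (a new reading comes with each control period).
- ctrl.capture(name): name is "scene" or "top"; returns a dict with "image" (400x640x3 uint8, red, green, blue), "fovy" (degrees; the focal length in pixels is half the picture's height over the tangent of half this angle, whatever the lens; pixels are square), "cx", "cy" (the principal point, pixels), "distortion" ([k1, k2, p1, p2, k3] as OpenCV has them; the pictures are not rectified), "rvec" (rotation vector, rad) and "tvec" (3), from world to camera coordinates, as OpenCV has them. Camera axes: x right, y down, z forward; pixel columns grow to the right and rows downward; lengths in m; the calibration is good to about 2 mm. A picture is of the moment at which its call begins. There is no depth.
- ctrl.hand_in(): hands the job in; it is judged then, once.
The state is a dict: "time_s": time; "joint_positions": joint angles; "dq": joint speeds; "joint_torque": joint torques, N m; "position": TCP position; "eef_rot": TCP orientation; "contact_force": force on the tool from outside, world axes, zero at the start; "moment": the same for the moment, N m; "gripper_width": finger opening in m; "grasp_force": force on a finger pad.
Only numpy, scipy, OpenCV 4.12 (cv2) and the standard library are available. Lean on these libraries where they do the work, as an engineer would, in place of code of your own. Each camera call takes 0.05 s, during which the arm holds its last target. There are 200 camera calls.

### The job

Pluck the red stone bar with the yellow band out of the blue pocket tray, lay it flat in the middle of the balance pan and let go of it until it has been weighed (about a second). Then take it again by its long sides, lay it lengthwise on the bed of the length gauge between the open jaws and let go, and slide the jaw by its red grip gently shut until the bar is pressed squarely against the fixed anvil with no gap at either end; leave it so. Be gentle with the bar, and leave the other bars and everything else where they are.

Things in the scene. Friction and masses are not known exactly. Their poses are not given: they have to be found in the camera images.
- red_prism: the specimen: a sawn stone bar, 64 x 32 x 32 mm; origin at the centre of its underside, long side along its x, z up; 0.12 to 0.24 kg; brick red with a yellow band round its middle. It starts lying in one of the four pockets of the tray, its top flush with the tray's walls
- tray: blue pocket tray, 144 (its x) x 174 mm, 44 high, fixed; origin at the centre of its underside. Four slots along x at y = -63, -21, 21, 63 mm, each 36 wide, 132 long, walls 6. A white plinth 58 long, top at 12 mm, carries the bar in mid-slot; at both its ends is an empty finger well 34 mm long, floor at 4 mm. Walls are as high as the bars, so a bar can be gripped only by its ends (64 mm apart)
- balance: white laboratory balance, 210 x 170 mm, fixed; origin at the centre of its underside, keypad towards -x (60 mm high)
- pan (a point): centre of the top face of the balance's round steel pan, 130 mm across, 70 mm above the table; axes as the balance
- gauge: length gauge, base 190 mm (its x) by 70 mm (its y), fixed; origin at the centre of its underside. The aluminium bed is 44 mm wide, its top 30 mm above the table. The measured length lies along its x: anvil face at x = -55 mm, moving jaw's face at x = +29 mm less the joint value
- anvil: the gauge's fixed steel anvil, 20 x 44 mm, top 72 mm above the table; its measuring face is at x = -55 mm in the gauge's frame and looks to the gauge's +x. This body's origin coincides with the gauge's
- jaw (a joint): travel of the sliding jaw towards the anvil in m: 0 = fully open (gap 84 mm), gap = 84 mm less the value, at most 45 mm; shut on the 64 mm bar it reads 0.020. The slide is stiff (about 1 N) and stays where it is left. The steel jaw is 44 mm wide, top 72 mm above the table
- jaw_grip (a point): point in the red upright grip on the sliding jaw's black carriage, 12 mm below the grip's top; the grip is 14 mm (gauge x) by 20 mm (gauge y) and stands free from 54 to 88 mm above the table; 37 mm behind the jaw's face. Axes as the gauge: the jaw shuts towards -x
- grey_prism: light grey, stays in the tray: a sawn stone bar, 64 x 32 x 32 mm; origin at the centre of its underside, long side along its x, z up
- white_prism: white marble, stays in the tray: a sawn stone bar, 64 x 32 x 32 mm; origin at the centre of its underside, long side along its x, z up
- dark_prism: nearly black, stays in the tray: a sawn stone bar, 64 x 32 x 32 mm; origin at the centre of its underside, long side along its x, z up
- amber_a: bystander: amber glass bottle with blue cap, 62 mm across, 150 mm high, behind the stations; origin at the centre of its underside
- amber_b: bystander: amber glass bottle with black cap, 62 mm across, 150 mm high, behind the stations; origin at the centre of its underside
- jar: bystander: white jar with black lid, 58 mm across, 110 mm high, near the robot; origin at the centre of its underside
- beaker: bystander: glass beaker, 58 mm across, 90 mm high, near the robot; origin at the centre of its underside
- brush: bystander: brush 170 mm long lying at the back left; origin under its middle
- white_bottle: bystander: white bottle 68 mm across, 130 mm high, at the back right; origin at the centre of its underside

How it is judged:
By the outcome, as a careful person would: the job done as asked, in the order asked, and still so for the second after the job is handed in, with the robot touching nothing.
It also fails if it takes over 70 s, if anything falls off the work surface, if the arm or the gripper's body presses on something with over 40 N, if the wrist force passes 120 N, or if a joint passes its speed limit or range.

## Working session

There is one attempt and no reset: what is moved stays moved. The work goes in short steps, Python scripts to look and compute and a tool call to move; the robot and the scene stay as the last step left them, time stands still between calls to the robot, and variables do not carry over. Pictures are saved under pics/ and viewed, at most 10 in all, crops included, and the job is handed in when it is done.

Besides the shell and the picture viewer there is one more tool, called after ">>>" as name(argument=value, ...), one argument or row to a line, values as JSON. step_arm: Moves the arm, as the interface text tells. Its arguments: {"type":"object","properties":{"moves":{"type":"array"},"hand":{"type":"number"},"newtons":{"type":"number"}},"required":["moves"]}

```bash
mkdir -p pics; ls
cat > h.py <<'E'
import numpy as np, cv2
from rig import ctrl
def cap(n,save=None):
    c=ctrl.capture(n); im=np.asarray(c["image"]); f=200/np.tan(np.radians(c["fovy"])/2)
    c["K"]=np.array([[f,0,c["cx"]],[0,f,c["cy"]],[0,0,1.]]); c["D"]=np.array(c["distortion"],float)
    c["R"]=cv2.Rodrigues(np.array(c["rvec"],float))[0]; c["t"]=np.array(c["tvec"],float).ravel(); c["im"]=im
    if save: cv2.imwrite("pics/"+save,im[:,:,::-1])
    return c
def ray(c,uv,z):
    uv=np.array(uv,float).reshape(-1,1,2); n=cv2.undistortPoints(uv,c["K"],c["D"]).reshape(-1,2)
    d=np.c_[n,np.ones(len(n))]@c["R"]; o=-c["R"].T@c["t"]
    return o+d*((z-o[2])/d[:,2])[:,None]
def proj(c,P):
    return cv2.projectPoints(np.array(P,float).reshape(-1,3),cv2.Rodrigues(c["R"])[0],c["t"],c["K"],c["D"])[0].reshape(-1,2)
E
python3 - <<'E'
from h import *
for n in("scene","top"):
    c=cap(n,n+"0.png"); print(n,-c["R"].T@c["t"],c["R"][2],c["fovy"])
s=ctrl.read_state(); print(s["position"],s["eef_rot"],s["gripper_width"],ctrl.grasp_offset)
E
```

```text
pics
scene [0.79666423 0.48187587 0.92137983] [-0.25351889 -0.47927215 -0.84025376] 53.17224802646599
top [ 0.44599002 -0.00529215  1.15843352] [ 0.09750131  0.02405261 -0.9949447 ] 52.46577479271683
[0.19600428 0.51340874 0.23023293] [-2.89564812e-04  1.81381898e-01  9.83412212e-01 -9.72189488e-04] 0.08519114087559775 0.0187
```

View pics/scene0.png

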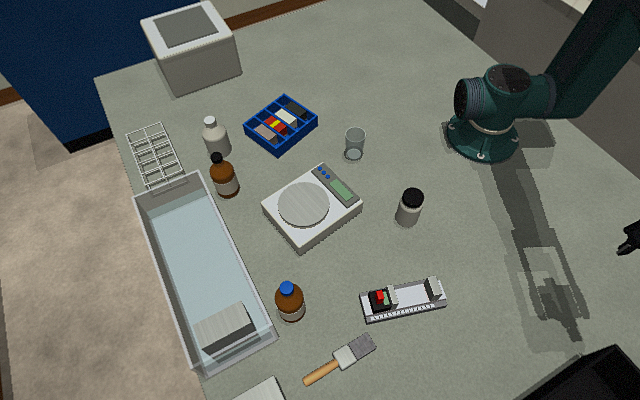

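View pics/top0.png

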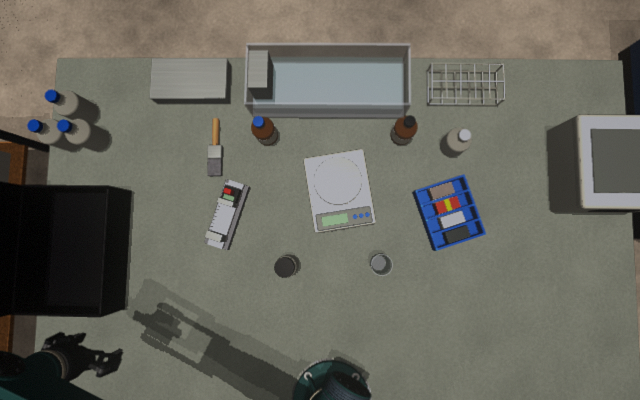

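The scene view shows the tray at about (281,125), the balance pan at (303,205) and the gauge at (403,300), with its red grip at (380,295). The top view shows the red bar at (447,206), the pan at (338,182), and the gauge from its anvil at (215,243) to its red grip at (228,190).

```bash
cat > m.py <<'E'
from h import *
def mask(c,lo,hi,box):
    m=cv2.inRange(cv2.cvtColor(c["im"],cv2.COLOR_RGB2HSV),lo,hi); k=np.zeros_like(m); x0,y0,x1,y1=box; k[y0:y1,x0:x1]=255
    return m&k
def big(m):
    cs,_=cv2.findContours(m,cv2.RETR_EXTERNAL,cv2.CHAIN_APPROX_NONE); return max(cs,key=cv2.contourArea)
def rect(c,m,z):
    P=ray(c,big(m).reshape(-1,2),z)[:,:2].astype(np.float32)*1000
    (x,y),(w,h),a=cv2.minAreaRect(P)
    if w<h: w,h,a=h,w,a+90
    return np.round([x,y,w,h,a],1)
E
python3 - <<'E'
from m import *
t=cap("top"); s=cap("scene")
for c,bb,gb,pb in((t,(400,160,500,260),(200,175,255,255),(300,145,380,235)),(s,(235,85,330,165),(350,270,455,330),(255,155,370,255))):
    print("tray",rect(c,mask(c,(105,120,50),(125,255,255),bb),.044))
    print("yel",rect(c,mask(c,(20,120,90),(35,255,255),bb),.044))
    print("red",rect(c,mask(c,(0,120,70),(10,255,255),bb)|mask(c,(20,120,90),(35,255,255),bb),.044))
    print("grip",rect(c,mask(c,(0,150,80),(8,255,255),gb),.088))
    print("redgrip2",rect(c,mask(c,(172,150,80),(180,255,255),gb),.088) if mask(c,(172,150,80),(180,255,255),gb).any() else 0)
    print("bal",rect(c,mask(c,(0,0,165),(180,40,255),pb),.06))
    print("gaugewhite",rect(c,mask(c,(0,0,165),(180,40,255),gb),.03))
im=t["im"]; a=cv2.resize(im[170:260,195:255],None,fx=6,fy=6,interpolation=2)
b=cv2.resize(s["im"][265:330,350:455],None,fx=4,fy=4,interpolation=2)
o=np.zeros((540,790,3),np.uint8); o[:540,:360]=a; o[:260,365:785]=b
b=cv2.resize(s["im"][85:165,235:340],None,fx=3.4,fy=3.4,interpolation=2); o[265:265+b.shape[0],365:365+b.shape[1]]=b
cv2.imwrite("pics/crops.png",o[:,:,::-1])
E
```

```text
tray [ 516.8 -318.2  173.7  146.9   18.9]
yel [ 537.6 -313.4   32.    13.9   19.7]
red [ 536.9 -311.2   62.6   31.9  109. ]
grip [564.6 285.2  19.   13.5  90.6]
redgrip2 0
bal [571.9 -14.5 201.4 163.6   9.8]
gaugewhite [497.7 309.3  89.2  50.3 164.1]
tray [ 520.2 -303.   193.8  171.5   19. ]
yel [ 533.9 -312.4   32.3   14.4   14.5]
red [ 533.9 -311.2   62.8   32.4  109. ]
grip [564.3 289.4  28.2  14.2  61.6]
redgrip2 [568.6 300.7   0.    0.    0. ]
bal [572.7  -8.5 204.6 165.1   9.9]
gaugewhite [488.1 300.3  82.9  56.6 163. ]
```

View pics/crops.png

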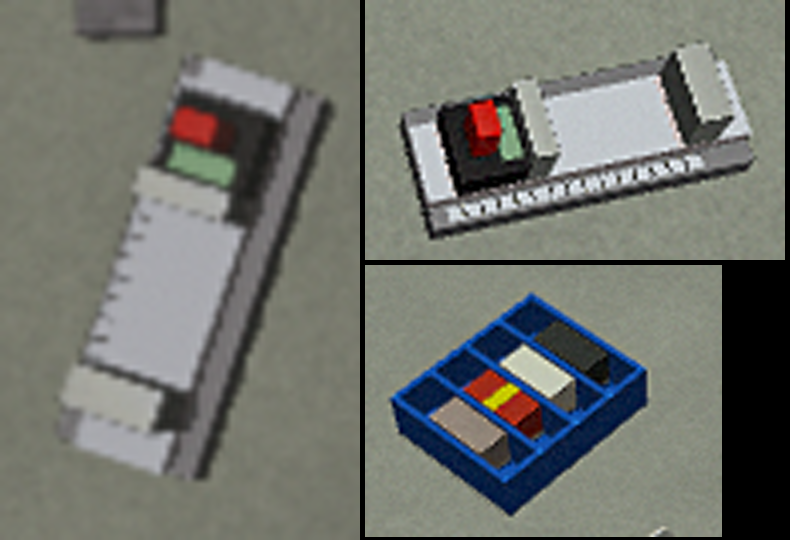

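```bash
cat > plan.py <<'E'
import sys; from h import *
from scipy.spatial.transform import Rotation as Ro
def now():
    s=ctrl.read_state(); q=s["eef_rot"]; R=Ro.from_quat([*q[1:],q[0]]).as_matrix()
    return np.array(s["position"])*1000,np.degrees(np.arctan2(R[1,0],R[0,0])),R[:,2],s
def plan(x,y,z,a,n):  # mm, tool-x angle deg
    p,b,_,_=now(); d=(np.array([x,y,z])-p)/n; da=((a-b+180)%360-180)/n
    rows=[]
    for i in range(n):
        th=np.radians(b+i*da); c,s=np.cos(th),np.sin(th)
        rows.append([[round(d[0]*c+d[1]*s,1),round(d[0]*s-d[1]*c,1),round(-d[2],1)],round(-np.radians(da),3)])
    print("at",p.round(1),round(b,1)); 
    for i in range(0,n,8): print(str(rows[i:i+8]).replace(" ",""))
if __name__=="__main__": plan(*map(float,sys.argv[1:5]),int(sys.argv[5]))
E
python3 plan.py 536.5 -311.4 150 19 16
python3 - <<'E'
from m import *
t=cap("top"); s=cap("scene")
print("pan",ray(t,(338,182),.07),ray(s,(303.5,204.5),.07))
# gauge corners by eye from crop (px): anvil top, jaw top, grip top centres
print("anvil/jaw/grip top",ray(t,[(195+112/6,170+398/6),(195+182/6,170+194/6)],.072),ray(t,(195+195/6,170+125/6),.088))
print("scene",ray(s,[(350+(705-365)/4,265+75/4),(350+(535-365)/4,265+112/4)],.072),ray(s,(350+(482-365)/4,265+108/4),.088))
# rim line of base
print("base edges",ray(t,[(195+332/6,170+100/6),(195+207/6,170+478/6)],.0),ray(s,[(350+(432-365)/4,265+237/4),(350+(750-365)/4,265+165/4)],0))
E
```

```text
at [196.1 513.5 230.6] 159.1
[[[np.float64(-38.3),np.float64(-40.6),np.float64(5.0)],np.float64(0.153)],[[np.float64(-44.0),np.float64(-34.3),np.float64(5.0)],np.float64(0.153)],[[np.float64(-48.7),np.float64(-27.2),np.float64(5.0)],np.float64(0.153)],[[np.float64(-52.3),np.float64(-19.5),np.float64(5.0)],np.float64(0.153)],[[np.float64(-54.6),np.float64(-11.3),np.float64(5.0)],np.float64(0.153)],[[np.float64(-55.7),np.float64(-2.8),np.float64(5.0)],np.float64(0.153)],[[np.float64(-55.5),np.float64(5.7),np.float64(5.0)],np.float64(0.153)],[[np.float64(-54.0),np.float64(14.1),np.float64(5.0)],np.float64(0.153)]]
[[[np.float64(-51.2),np.float64(22.1),np.float64(5.0)],np.float64(0.153)],[[np.float64(-47.2),np.float64(29.7),np.float64(5.0)],np.float64(0.153)],[[np.float64(-42.2),np.float64(36.5),np.float64(5.0)],np.float64(0.153)],[[np.float64(-36.1),np.float64(42.5),np.float64(5.0)],np.float64(0.153)],[[np.float64(-29.2),np.float64(47.5),np.float64(5.0)],np.float64(0.153)],[[np.float64(-21.7),np.float64(51.4),np.float64(5.0)],np.float64(0.153)],[[np.float64(-13.6),np.float64(54.1),np.float64(5.0)],np.float64(0.153)],[[np.float64(-5.2),np.float64(55.5),np.float64(5.0)],np.float64(0.153)]]
pan [[ 0.59278132 -0.01243937  0.07      ]] [[ 0.59623697 -0.00450664  0.07      ]]
anvil/jaw/grip top [[0.44218415 0.31993069 0.072     ]
 [0.53415314 0.29166119 0.072     ]] [[0.56374895 0.28259039 0.088     ]]
scene [[0.43786888 0.32084159 0.072     ]
 [0.53141546 0.29276254 0.072     ]] [[0.55991754 0.28071704 0.088     ]]
base edges [[0.58620977 0.24018564 0.        ]
 [0.40471185 0.29444285 0.        ]] [[0.60099873 0.30878918 0.        ]
 [0.41818604 0.36333461 0.        ]]
```

>>> step_arm(
  moves=[
    [[-38.3,-40.6,3],0.153],
    [[-44,-34.3,3],0.153],
    [[-48.7,-27.2,3],0.153],
    [[-52.3,-19.5,3],0.153],
    [[-54.6,-11.3,3],0.153],
    [[-55.7,-2.8,3],0.153],
    [[-55.5,5.7,3],0.153],
    [[-54,14.1,3],0.153],
  ],
  hand=85,
  newtons=30,
)

```text
time_s: 1.3
position: [0.3665, 0.0994, 0.2075]
eef_rot: [0.0, 0.715, 0.699, 0.001]
contact_force: [1.0, 0.3, -0.9]
gripper_width: 0.0853
grasp_force: 0.0
```

>>> step_arm(
  moves=[
    [[-51.2,22.1,7],0.153],
    [[-47.2,29.7,7],0.153],
    [[-42.2,36.5,7],0.153],
    [[-36.1,42.5,7],0.153],
    [[-29.2,47.5,7],0.153],
    [[-21.7,51.4,7],0.153],
    [[-13.6,54.1,7],0.153],
    [[-5.2,55.5,7],0.153],
  ],
)

```text
time_s: 2.3
position: [0.536, -0.3135, 0.1509]
eef_rot: [-0.0, 0.987, 0.161, 0.0]
contact_force: [0.8, 0.6, 1.0]
gripper_width: 0.0847
grasp_force: 0.0
```

```bash
sed -i 's/print(str(rows\[i:i+8\])/print(str([[[float(v) for v in r[0]],float(r[1])] for r in rows[i:i+8]])/' plan.py
python3 plan.py 536.5 -311.4 80 19 8
python3 - <<'E'
from h import *
t=cap("top"); s=cap("scene")
o=np.zeros((480,800,3),np.uint8)
o[:480,:400]=cv2.resize(t["im"][140:260,400:500],None,fx=4,fy=4); o[:480,400:]=cv2.resize(s["im"][60:180,230:330],None,fx=4,fy=4)
cv2.imwrite("pics/a.png",o[:,:,::-1])
E
```

```text
at [ 536.  -313.5  150.9] 18.5
[[[0.1,-0.2,8.9],-0.001],[[0.1,-0.2,8.9],-0.001],[[0.1,-0.2,8.9],-0.001],[[0.1,-0.2,8.9],-0.001],[[0.1,-0.2,8.9],-0.001],[[0.1,-0.2,8.9],-0.001],[[0.1,-0.2,8.9],-0.001],[[0.1,-0.2,8.9],-0.001]]
```

View pics/a.png

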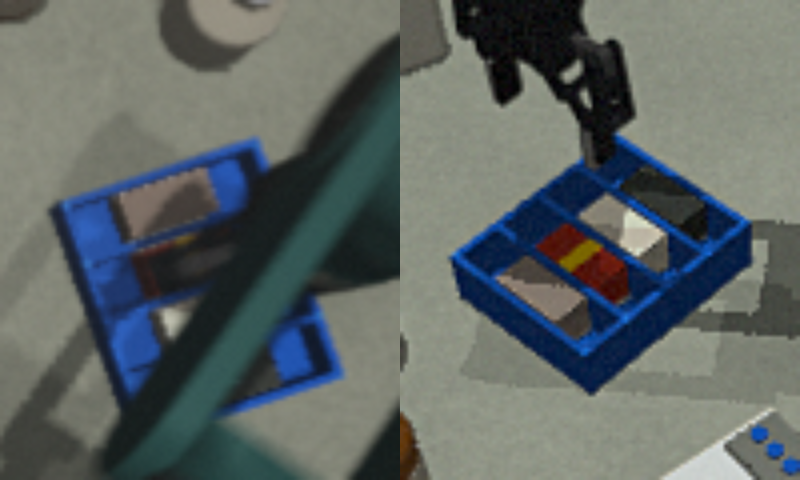

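The tray and the red bar have not moved. The open fingertips are at about scene pixels (256,86) and (279.5,102), above the bar's slot. I'll compare those with the projected positions.

Run:
```python
from h import *
s=cap("scene")
a=np.radians(-71.5); u=np.array([np.cos(a),np.sin(a)])
for z in(.151,.164):
  for k in(-.05,.05): print(z,k,proj(s,[*(np.array([.536,-.3135])+k*u),z]).round(1))
```

```text
0.151 -0.05 [[282.3 104.7]]
0.151 0.05 [[257.3  87.5]]
0.164 -0.05 [[281.9 101.1]]
0.164 0.05 [[256.6  83.8]]
```

>>> step_arm(
  moves=[
    [[0.5,-1.5,10],-0.008],
    [[0,0,10],0],
    [[0,0,10],0],
    [[0,0,10],0],
    [[0,0,10],0],
    [[0,0,10],0],
    [[0,0,5],0],
    [[0,0,0],0],
  ],
)

```text
time_s: 3.45
position: [0.5352, -0.31, 0.0856]
eef_rot: [-0.0, 0.986, 0.168, -0.0]
contact_force: [0.2, 0.5, 0.3]
gripper_width: 0.085
grasp_force: 0.0
```

```bash
python3 plan.py 536.5 -311.4 13 19 8
python3 - <<'E'
from h import *
t=cap("top"); s=cap("scene")
o=np.zeros((480,800,3),np.uint8)
o[:480,:400]=cv2.resize(t["im"][160:240,400:467],(400,480)); o[:480,400:]=cv2.resize(s["im"][75:155,240:307],(400,480))
cv2.imwrite("pics/b.png",o[:,:,::-1])
E
```

```text
at [ 535.2 -310.    85.6] 19.3
[[[0.1,0.2,9.1],0.001],[[0.1,0.2,9.1],0.001],[[0.1,0.2,9.1],0.001],[[0.1,0.2,9.1],0.001],[[0.1,0.2,9.1],0.001],[[0.1,0.2,9.1],0.001],[[0.1,0.2,9.1],0.001],[[0.1,0.2,9.1],0.001]]
```

View pics/b.png

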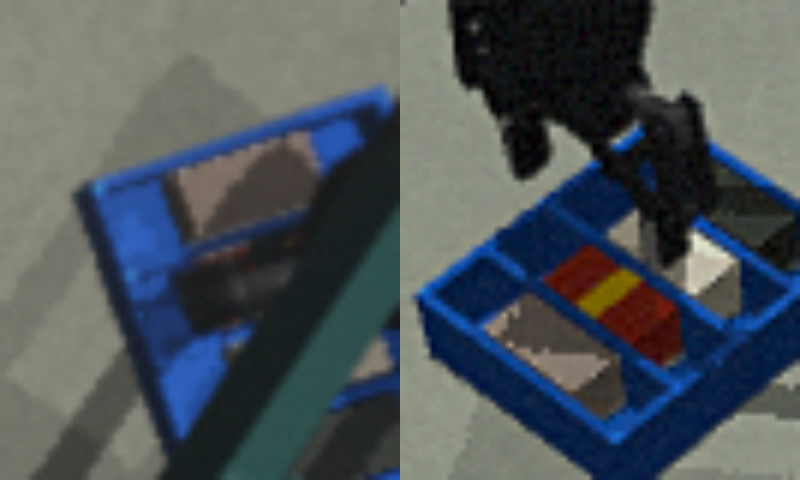

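The gripper is centred over the red bar, and both fingers line up with the wells. I'll correct about 1.5 mm and go down.

>>> step_arm(
  moves=[
    [[0.8,1.7,4],0.005],
    [[0,0,10],0],
    [[0,0,10],0],
    [[0,0,12],0],
    [[0,0,12],0],
    [[0,0,12],0],
    [[0,0,10],0],
    [[0,0,6],0],
  ],
)

```text
time_s: 4.55
position: [0.5365, -0.3112, 0.0093]
eef_rot: [-0.0, 0.986, 0.165, -0.0]
contact_force: [-0.5, 0.9, 1.3]
gripper_width: 0.0855
grasp_force: 0.0
```

>>> step_arm(
  moves=[
    [[0,0,0],0],
    [[0,0,0],0],
    [[0,0,0],0],
    [[0,0,0],0],
    [[0,0,0],0],
    [[0,0,0],0],
    [[0,0,0],0],
    [[0,0,0],0],
  ],
  hand=58,
  newtons=30,
)

```text
time_s: 5.55
position: [0.5368, -0.3114, 0.0104]
eef_rot: [0.0, 0.986, 0.165, 0.0]
contact_force: [0.5, 0.3, -1.3]
gripper_width: 0.0635
grasp_force: 36.1
```

>>> step_arm(
  moves=[
    [[0,0,-5],0],
    [[0,0,-10],0],
    [[0,0,-15],0],
    [[0,0,-20],0],
    [[0,0,-20],0],
    [[0,0,-20],0],
    [[0,0,-20],0],
    [[0,0,-20],0],
  ],
)

```text
time_s: 6.55
position: [0.5368, -0.3115, 0.1421]
eef_rot: [0.0, 0.986, 0.165, 0.0]
contact_force: [1.5, 0.6, -1.9]
gripper_width: 0.0634
grasp_force: 36.1
```

```bash
python3 plan.py 594 -8 130 19 8; python3 -c "
from h import *
print(ctrl.read_state()['gripper_width'],ctrl.read_state()['contact_force'])"
```

```text
at [ 536.8 -311.5  142.1] 19.0
[[[19.1,-33.5,1.5],0.0],[[19.1,-33.5,1.5],0.0],[[19.1,-33.5,1.5],0.0],[[19.1,-33.5,1.5],0.0],[[19.1,-33.5,1.5],0.0],[[19.1,-33.5,1.5],0.0],[[19.1,-33.5,1.5],0.0],[[19.1,-33.5,1.5],0.0]]
0.06343894442094895 [ 1.47650533  0.59765038 -1.9354977 ]
```

>>> step_arm(
  moves=[
    [[10,-17,1],0],
    [[20,-36,1],0],
    [[24,-42,1],0],
    [[26,-45,1],0],
    [[26,-45,1],0],
    [[23,-40,1],0],
    [[16,-29,1],0],
    [[8,-14,1],0],
  ],
)

```text
time_s: 7.55
position: [0.5933, -0.0052, 0.1314]
eef_rot: [-0.001, 0.986, 0.167, -0.001]
contact_force: [0.5, -0.6, -2.2]
gripper_width: 0.0635
grasp_force: 36.0
```

```bash
python3 plan.py 594 -8 73 19 8
python3 - <<'E'
from h import *
s=cap("scene")
o=cv2.resize(s["im"][130:260,240:380],None,fx=4,fy=4); cv2.imwrite("pics/c.png",o[:,:,::-1])
E
```

```text
at [593.3  -5.2 131.4] 19.2
[[[-0.0,0.4,7.3],0.0],[[-0.0,0.4,7.3],0.0],[[-0.0,0.4,7.3],0.0],[[-0.0,0.4,7.3],0.0],[[-0.0,0.4,7.3],0.0],[[-0.0,0.4,7.3],0.0],[[-0.0,0.4,7.3],0.0],[[-0.0,0.4,7.3],0.0]]
```

View pics/c.png

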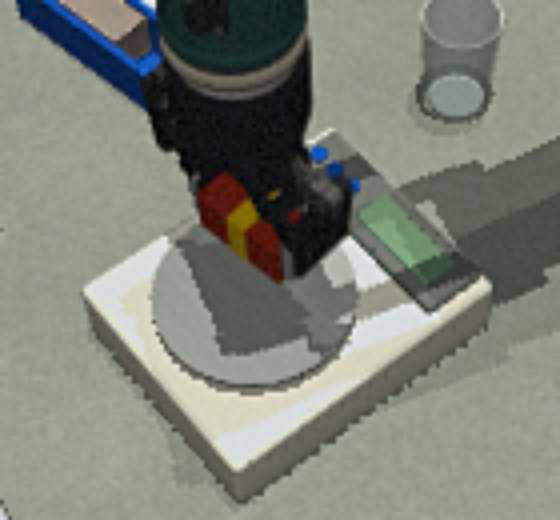

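The bar is held level above the pan, whose centre is near crop (255,300). The fingertips end about level with the bar's underside, near (290,278). I'll lower it slowly.

>>> step_arm(
  moves=[
    [[0,3,6],0],
    [[0,0,12],0],
    [[0,0,14],0],
    [[0,0,12],0],
    [[0,0,8],0],
    [[0,0,4],0],
    [[0,0,2],0],
    [[0,0,1],0],
  ],
)

```text
time_s: 8.6
position: [0.5954, -0.011, 0.0737]
eef_rot: [0.0, 0.986, 0.165, 0.0]
contact_force: [-0.0, 0.2, -1.0]
gripper_width: 0.0633
grasp_force: 36.0
```

>>> step_arm(
  moves=[
    [[0,0,0.8],0],
    [[0,0,0.7],0],
    [[0,0,0.7],0],
    [[0,0,0.7],0],
    [[0,0,0.5],0],
    [[0,0,0],0],
    [[0,0,0],0],
    [[0,0,0],0],
  ],
)

```text
time_s: 9.6
position: [0.5951, -0.0111, 0.0699]
eef_rot: [-0.0, 0.986, 0.165, 0.0]
contact_force: [-0.1, -0.6, -2.3]
gripper_width: 0.0633
grasp_force: 36.0
```

>>> step_arm(
  moves=[
    [[0,0,0.3],0],
    [[0,0,0.3],0],
    [[0,0,0.3],0],
    [[0,0,0.3],0],
    [[0,0,0],0],
    [[0,0,0],0],
    [[0,0,0],0],
    [[0,0,0],0],
  ],
)

```text
time_s: 10.6
position: [0.5951, -0.011, 0.0687]
eef_rot: [-0.0, 0.986, 0.165, 0.0]
contact_force: [-0.7, -0.0, -2.5]
gripper_width: 0.0634
grasp_force: 36.0
```

>>> step_arm(
  moves=[
    [[0,0,0.3],0],
    [[0,0,0.3],0],
    [[0,0,0.2],0],
    [[0,0,0],0],
    [[0,0,0],0],
    [[0,0,0],0],
    [[0,0,0],0],
    [[0,0,0],0],
  ],
)

```text
time_s: 11.6
position: [0.5952, -0.0111, 0.0684]
eef_rot: [0.0, 0.986, 0.165, 0.0]
contact_force: [-4.0, 0.6, 4.9]
gripper_width: 0.0636
grasp_force: 36.7
```

Contact shows about 5 N at the predicted height. I'll release, let it be weighed, and rise clear.

>>> step_arm(
  moves=[
    [[0,0,0],0],
    [[0,0,0],0],
    [[0,0,0],0],
    [[0,0,0],0],
    [[0,0,0],0],
    [[0,0,0],0],
    [[0,0,-3],0],
    [[0,0,-5],0],
  ],
  hand=85,
)

```text
time_s: 12.6
position: [0.595, -0.0111, 0.0761]
eef_rot: [-0.0, 0.986, 0.165, -0.0]
contact_force: [-0.4, -0.0, -0.4]
gripper_width: 0.085
grasp_force: 0.0
```

>>> step_arm(
  moves=[
    [[0,0,-8],0],
    [[0,0,-10],0],
    [[0,0,-15],0],
    [[0,0,-15],-0.18],
    [[0,0,-12],-0.18],
    [[0,0,0],-0.18],
    [[0,0,0],-0.18],
    [[0,0,0],-0.18],
  ],
)

```text
time_s: 13.6
position: [0.5954, -0.0111, 0.1372]
eef_rot: [0.0, 0.815, 0.58, 0.001]
contact_force: [0.2, 0.4, -0.8]
gripper_width: 0.0852
grasp_force: 0.0
```

>>> step_arm(
  moves=[
    [[0,0,0],-0.18],
    [[0,0,0],-0.18],
    [[0,0,0],-0.18],
    [[0,0,0],-0.13],
    [[0,0,0],0],
    [[0,0,0],0],
    [[0,0,0],0],
    [[0,0,0],0],
  ],
)

```text
time_s: 14.6
position: [0.5951, -0.0111, 0.136]
eef_rot: [-0.0, 0.581, 0.814, 0.0]
contact_force: [0.4, -0.5, -0.8]
gripper_width: 0.0851
grasp_force: 0.0
```

Run:
```python
from m import *
from plan import now
s=cap("scene"); b=(240,130,380,260)
print(rect(s,mask(s,(20,120,60),(35,255,255),b),.102),now()[:2])
t=cap("top")
o=np.zeros((480,800,3),np.uint8)
o[:480,:400]=cv2.resize(t["im"][140:236,300:380],(400,480)); o[:480,400:]=cv2.resize(s["im"][140:260,250:350],(400,480))
cv2.imwrite("pics/d.png",o[:,:,::-1])
```

```text
[599.7  -6.   50.1  21.   37.9] (array([595.07365028, -11.05202807, 135.91328281]), np.float64(108.94135142764965))
```

View pics/d.png

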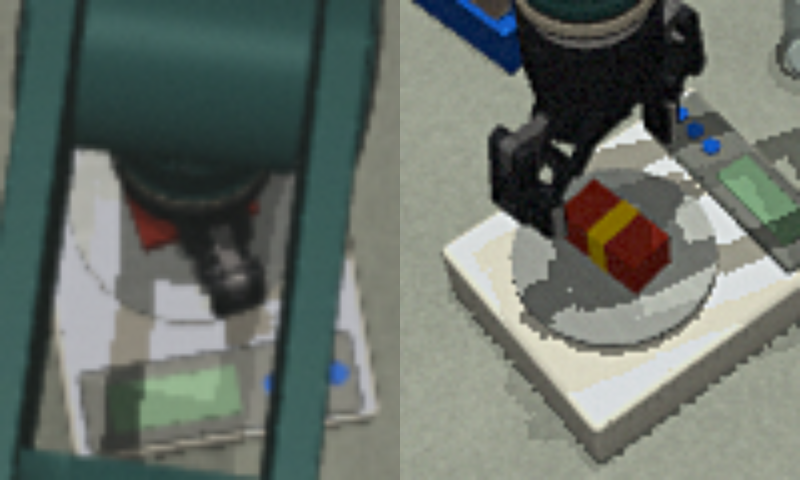

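The bar lies flat in the middle of the pan, at right crop (617,235), and the gripper has turned to straddle its long sides. It has rested well over a second, so I'll take it again.

>>> step_arm(
  moves=[
    [[0,0,8],0],
    [[0,0,12],0],
    [[0,0,12],0],
    [[0,0,12],0],
    [[0,0,10],0],
    [[0,0,6],0],
    [[0,0,3],0],
    [[0,0,0],0],
  ],
)

```text
time_s: 15.7
position: [0.5952, -0.0111, 0.073]
eef_rot: [0.0, 0.581, 0.814, 0.0]
contact_force: [0.1, 0.7, 0.3]
gripper_width: 0.0847
grasp_force: 0.0
```

>>> step_arm(
  moves=[
    [[0,0,0],0],
    [[0,0,0],0],
    [[0,0,0],0],
    [[0,0,0],0],
    [[0,0,0],0],
    [[0,0,0],0],
    [[0,0,0],0],
    [[0,0,0],0],
  ],
  hand=26,
  newtons=30,
)

```text
time_s: 16.7
position: [0.5953, -0.0111, 0.0733]
eef_rot: [0.0, 0.581, 0.814, 0.0]
contact_force: [-0.9, -0.9, 2.9]
gripper_width: 0.0315
grasp_force: 31.5
```

>>> step_arm(
  moves=[
    [[0,0,-4],0],
    [[0,0,-8],0],
    [[0,0,-10],0],
    [[0,0,-10],0],
    [[0,0,-10],0],
    [[0,0,-10],0],
    [[0,0,-8],0],
    [[0,0,-5],0],
  ],
)

```text
time_s: 17.7
position: [0.5953, -0.0111, 0.1387]
eef_rot: [0.0, 0.581, 0.814, 0.0]
contact_force: [0.5, 0.8, -2.5]
gripper_width: 0.0317
grasp_force: 30.8
```

```bash
python3 plan.py 489.5 305.7 135 163.4 8
```

```text
at [595.3 -11.1 138.7] 109.0
[[[41.7,0.4,0.5],-0.119],[[41.4,5.3,0.5],-0.119],[[40.5,10.2,0.5],-0.119],[[39.0,14.9,0.5],-0.119],[[37.0,19.4,0.5],-0.119],[[34.4,23.7,0.5],-0.119],[[31.3,27.6,0.5],-0.119],[[27.9,31.1,0.5],-0.119]]
```

>>> step_arm(
  moves=[
    [[41.7,0.4,0],-0.119],
    [[41.4,5.3,0],-0.119],
    [[40.5,10.2,0],-0.119],
    [[39,14.9,0],-0.119],
    [[37,19.4,0],-0.119],
    [[34.4,23.7,0],-0.119],
    [[31.3,27.6,0],-0.119],
    [[27.9,31.1,0],-0.119],
  ],
)

```text
time_s: 18.7
position: [0.4884, 0.3069, 0.1379]
eef_rot: [-0.0, 0.141, 0.99, -0.0]
contact_force: [0.1, 1.0, -2.3]
gripper_width: 0.0319
grasp_force: 30.9
```

>>> step_arm(
  moves=[
    [[0,0,5],0],
    [[0,0,7],0],
    [[0,0,7],0],
    [[0,0,6],0],
    [[0,0,5],0],
    [[0,0,3],0],
    [[0,0,1],0],
    [[0,0,0],0],
  ],
)

```text
time_s: 19.7
position: [0.4892, 0.3058, 0.1041]
eef_rot: [0.0, 0.143, 0.99, 0.0]
contact_force: [0.4, 0.4, -2.2]
gripper_width: 0.0317
grasp_force: 30.9
```

```bash
python3 plan.py 489.5 305.7 42 163.4 8
python3 - <<'E'
from h import *
t=cap("top"); s=cap("scene")
o=np.zeros((480,800,3),np.uint8)
o[:480,:400]=cv2.resize(t["im"][170:266,190:270],(400,480)); o[:480,400:]=cv2.resize(s["im"][240:336,360:440],(400,480))
cv2.imwrite("pics/e.png",o[:,:,::-1])
E
```

```text
at [489.2 305.8 104.1] 163.5
[[[-0.0,0.0,7.8],0.0],[[-0.0,0.0,7.8],0.0],[[-0.0,0.0,7.8],0.0],[[-0.0,0.0,7.8],0.0],[[-0.0,0.0,7.8],0.0],[[-0.0,0.0,7.8],0.0],[[-0.0,0.0,7.8],0.0],[[-0.0,0.0,7.8],0.0]]
```

View pics/e.png

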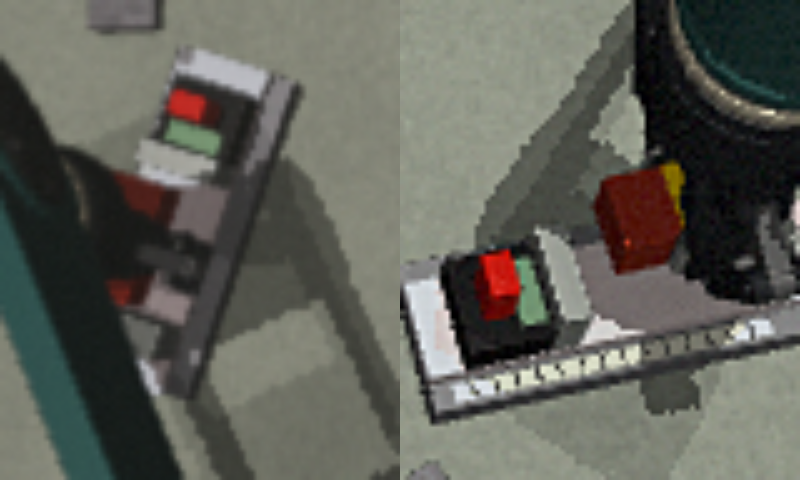

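The bar is above the bed between the jaws. Its lower front corner at the jaw end is near scene pixel (404.4,294.4). I'll compare that with the gauge frame.

Run:
```python
from h import *
s=cap("scene"); t=cap("top")
a=np.radians(-16.6); u=np.array([np.cos(a),np.sin(a)]); v=np.array([-u[1],u[0]]); o=np.array([502,302])
def g(c,px,z): d=ray(c,px,z)[:,:2]*1000-o; print(np.c_[d@u,d@v].round(1))
g(s,[(404.4,294.4)],.101)
g(s,[(399.5,281)],.133)
# scene bed landmarks: jaw face top corners, bed/jaw bottom front corner
g(s,[(360+168/5,240+262/5)],.072)
g(t,[(190+125/5,170+172/5)],.133)
```

```text
[[14.2 16.6]]
[[23.4 -3.1]]
[[28.1 -1.2]]
[[20.9  5.6]]
```

>>> step_arm(
  moves=[
    [[0,0,8],0],
    [[0,0,12],0],
    [[0,0,12],0],
    [[0,0,12],0],
    [[0,0,10],0],
    [[0,0,7],0],
    [[0,0,4],0],
    [[0,0,2],0],
  ],
)

```text
time_s: 20.9
position: [0.4892, 0.3058, 0.0369]
eef_rot: [0.0, 0.143, 0.99, 0.0]
contact_force: [-0.6, 0.3, -2.6]
gripper_width: 0.0317
grasp_force: 30.9
```

>>> step_arm(
  moves=[
    [[0,0,0.7],0],
    [[0,0,0.6],0],
    [[0,0,0.6],0],
    [[0,0,0.4],0],
    [[0,0,0.3],0],
    [[0,0,0],0],
    [[0,0,0],0],
    [[0,0,0],0],
  ],
)

```text
time_s: 21.9
position: [0.4891, 0.3057, 0.0343]
eef_rot: [0.0, 0.143, 0.99, 0.0]
contact_force: [-0.4, -0.5, -3.6]
gripper_width: 0.0315
grasp_force: 30.9
```

>>> step_arm(
  moves=[
    [[0,0,0.3],0],
    [[0,0,0.3],0],
    [[0,0,0.3],0],
    [[0,0,0.2],0],
    [[0,0,0],0],
    [[0,0,0],0],
    [[0,0,0],0],
    [[0,0,0],0],
  ],
)

```text
time_s: 22.9
position: [0.4891, 0.3057, 0.0333]
eef_rot: [0.0, 0.143, 0.99, 0.0]
contact_force: [-0.0, -0.4, -1.9]
gripper_width: 0.0314
grasp_force: 31.1
```

>>> step_arm(
  moves=[
    [[0,0,0.2],0],
    [[0,0,0.2],0],
    [[0,0,0.2],0],
    [[0,0,0],0],
    [[0,0,0],0],
    [[0,0,0],0],
    [[0,0,0],0],
    [[0,0,0],0],
  ],
)

```text
time_s: 23.9
position: [0.4891, 0.3057, 0.0333]
eef_rot: [0.0, 0.143, 0.99, 0.0]
contact_force: [-3.4, -1.8, 5.2]
gripper_width: 0.0316
grasp_force: 31.8
```

>>> step_arm(
  moves=[
    [[0,0,0],0],
    [[0,0,0],0],
    [[0,0,0],0],
    [[0,0,0],0],
    [[0,0,0],0],
    [[0,0,-3],0],
    [[0,0,-6],0],
    [[0,0,-10],0],
  ],
  hand=60,
)

```text
time_s: 24.9
position: [0.489, 0.3056, 0.0521]
eef_rot: [-0.0, 0.143, 0.99, -0.0]
contact_force: [-0.7, -0.4, -0.3]
gripper_width: 0.0599
grasp_force: 0.0
```

>>> step_arm(
  moves=[
    [[0,0,-12],0],
    [[0,0,-16],0],
    [[0,0,-20],0],
    [[0,0,-20],0],
    [[-25,0,-20],0],
    [[-30,0,-12],0],
    [[-30,0,0],0],
    [[-25,0,0],0],
  ],
)

```text
time_s: 25.9
position: [0.5959, 0.2742, 0.1533]
eef_rot: [0.001, 0.144, 0.99, 0.0]
contact_force: [0.4, -0.3, 0.5]
gripper_width: 0.06
grasp_force: 0.0
```

```bash
python3 plan.py 565 283.5 100 163.4 8
python3 - <<'E'
from m import *
t=cap("top"); s=cap("scene")
print(rect(s,mask(s,(20,120,60),(35,255,255),(360,260,450,330)),.062))
m=mask(t,(0,120,50),(10,255,255),(200,175,255,255)); cs,_=cv2.findContours(m,0,1)
for c in cs:
    if cv2.contourArea(c)>10: print(c.reshape(-1,2).mean(0),cv2.contourArea(c))
o=np.zeros((480,800,3),np.uint8)
o[:480,:400]=cv2.resize(t["im"][170:266,190:270],(400,480)); o[:480,400:]=cv2.resize(s["im"][240:336,370:450],(400,480))
cv2.imwrite("pics/f.png",o[:,:,::-1])
E
```

```text
at [595.9 274.2 153.3] 163.5
[[[4.0,0.0,6.7],0.0],[[4.0,0.0,6.7],0.0],[[4.0,0.0,6.7],0.0],[[4.0,0.0,6.7],0.0],[[4.0,0.0,6.7],0.0],[[4.0,0.0,6.7],0.0],[[4.0,0.0,6.7],0.0],[[4.0,0.0,6.7],0.0]]
[491.  310.9  40.8  17.7  61.9]
[229.2  191.15] 29.0
```

View pics/f.png

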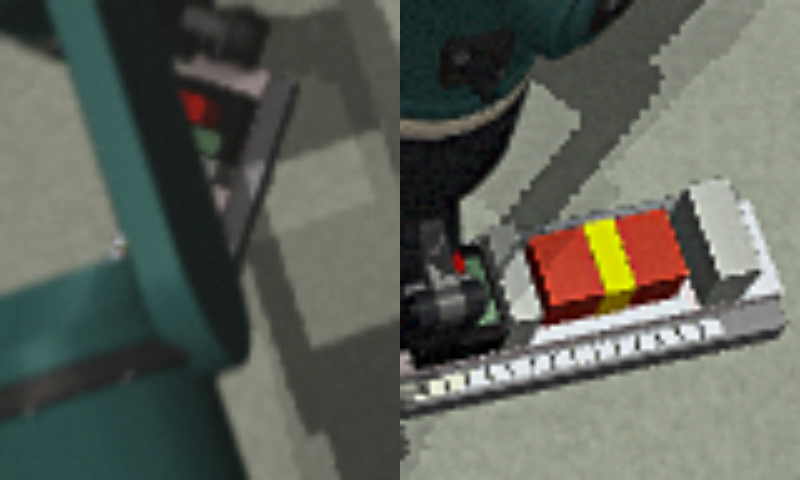

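The bar lies lengthwise on the bed, in line and clear of both jaws. The gap at the anvil end, near (690,260), is the larger one. The grip is in front of the tool in its +x direction, so I'll go down behind it with closed fingers and push.

>>> step_arm(
  moves=[
    [[0,0,0],0],
    [[0,0,5],0],
    [[0,0,12],0],
    [[0,0,16],0],
    [[0,0,20],0],
    [[0,0,20],0],
    [[0,0,12],0],
    [[0,0,5],0],
  ],
  hand=0,
  newtons=20,
)

```text
time_s: 27.0
position: [0.5941, 0.2742, 0.06]
eef_rot: [-0.001, 0.143, 0.99, -0.0]
contact_force: [0.1, -0.2, 0.0]
gripper_width: 0.0
grasp_force: 0.0
```

>>> step_arm(
  moves=[
    [[2,0,0],0],
    [[2,0,0],0],
    [[2,0,0],0],
    [[1.5,0,0],0],
    [[1.5,0,0],0],
    [[1.5,0,0],0],
    [[1,0,0],0],
    [[1,0,0],0],
  ],
)

```text
time_s: 28.0
position: [0.5825, 0.2781, 0.0616]
eef_rot: [-0.0, 0.143, 0.99, 0.0]
contact_force: [0.3, 0.3, 0.2]
gripper_width: 0.0001
grasp_force: 0.0
```

```bash
cat > v.py <<'E'
import sys; from h import *; from plan import now
p,a,_,s=now(); f=np.array(s["contact_force"]); g=np.radians(-16.6); u=np.array([np.cos(g),np.sin(g)]); d=p[:2]-[502,302]
print("gauge xy",(d@u).round(1),(d@[-u[1],u[0]]).round(1),"z",p[2].round(1),"F along gauge x",(f[:2]@u).round(1),s["gripper_width"])
if len(sys.argv)>1:
    t=cap("top"); s=cap("scene"); o=np.zeros((480,800,3),np.uint8)
    o[:480,:400]=cv2.resize(t["im"][170:266,190:270],(400,480)); o[:480,400:]=cv2.resize(s["im"][246:342,360:440],(400,480))
    cv2.imwrite("pics/"+sys.argv[1],o[:,:,::-1])
E
python3 v.py
```

```text
gauge xy 84.0 0.1 z 61.6 F along gauge x 0.2 9.403800774095746e-05
```

>>> step_arm(
  moves=[
    [[1,0,0],0],
    [[1,0,0],0],
    [[1,0,0],0],
    [[1,0,0],0],
    [[1,0,0],0],
    [[1,0,0],0],
    [[1,0,0],0],
    [[1,0,0],0],
  ],
)

```text
time_s: 29.0
position: [0.575, 0.2803, 0.0617]
eef_rot: [0.0, 0.143, 0.99, 0.0]
contact_force: [1.3, -0.4, -0.8]
gripper_width: 0.0002
grasp_force: 0.6
```

```bash
python3 v.py g.png
```

```text
gauge xy 76.1 0.1 z 61.7 F along gauge x 1.3 0.00024247663037766325
```

View pics/g.png

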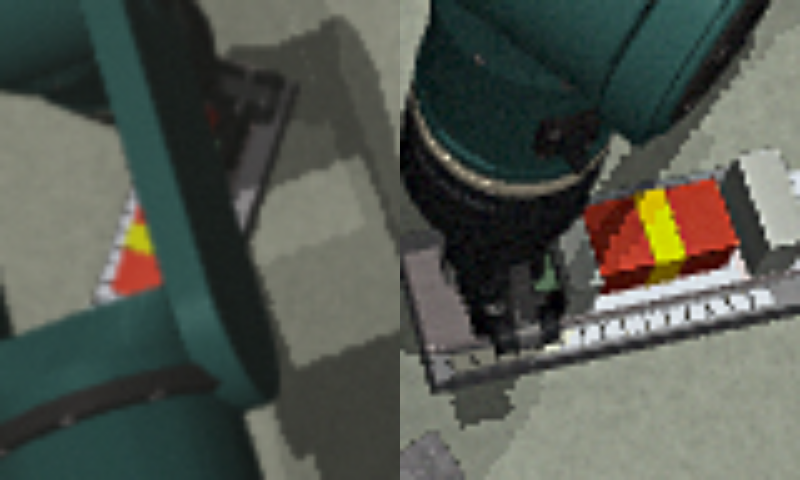

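The fingers are on the grip, the jaw has started to slide at about 1.3 N, and the bar is still straight. I'll keep closing and watch the force.

>>> step_arm(
  moves=[
    [[1,0,0],0],
    [[1,0,0],0],
    [[1,0,0],0],
    [[1,0,0],0],
    [[1,0,0],0],
    [[1,0,0],0],
    [[1,0,0],0],
    [[0,0,0],0],
  ],
)

```text
time_s: 30.1
position: [0.5681, 0.2824, 0.0616]
eef_rot: [-0.0, 0.143, 0.99, 0.0]
contact_force: [2.0, 0.9, -1.2]
gripper_width: 0.0
grasp_force: 0.9
```

```bash
cat >> v.py <<'E'
from m import mask,big
s=cap("scene"); m=mask(s,(20,120,60),(35,255,255),(360,260,450,330)); d=ray(s,np.argwhere(m)[:,::-1].astype(float),.062)[:,:2]*1000-[502,302]
print("band x",(d@u).mean().round(1),len(d))
E
python3 v.py
```

```text
gauge xy 68.9 0.1 z 61.6 F along gauge x 1.6 4.834689849975244e-05
band x -18.0 119
```

>>> step_arm(
  moves=[
    [[0.8,0,0],0],
    [[0.7,0,0],0],
    [[0.5,0,0],0],
    [[0.5,0,0],0],
    [[0.5,0,0],0],
    [[0.5,0,0],0],
    [[0.5,0,0],0],
    [[0,0,0],0],
  ],
)

```text
time_s: 31.15
position: [0.5643, 0.2835, 0.0617]
eef_rot: [-0.0, 0.143, 0.99, 0.0]
contact_force: [2.9, 0.3, -0.1]
gripper_width: -0.0001
grasp_force: 1.0
```

```bash
python3 v.py
```

```text
gauge xy 65.0 0.1 z 61.7 F along gauge x 2.7 -0.0001076866210613719
band x -21.9 121
```

>>> step_arm(
  moves=[
    [[0.2,0,0],0],
    [[0.2,0,0],0],
    [[0.2,0,0],0],
    [[0.2,0,0],0],
    [[0,0,0],0],
    [[0,0,0],0],
    [[0,0,0],0],
    [[0,0,0],0],
  ],
)

```text
time_s: 32.2
position: [0.5642, 0.2835, 0.0617]
eef_rot: [0.001, 0.143, 0.99, 0.0]
contact_force: [4.9, 0.5, -1.4]
gripper_width: -0.0001
grasp_force: 2.4
```

```bash
python3 v.py
```

```text
gauge xy 64.9 0.0 z 61.7 F along gauge x 4.6 -0.00013515900673030114
band x -21.9 121
```

>>> step_arm(
  moves=[
    [[0.3,0,0],0],
    [[0.3,0,0],0],
    [[0.3,0,0],0],
    [[0.3,0,0],0],
    [[0,0,0],0],
    [[0,0,0],0],
    [[0,0,0],0],
    [[0,0,0],0],
  ],
)

```text
time_s: 33.25
position: [0.5642, 0.2835, 0.0618]
eef_rot: [0.002, 0.144, 0.99, 0.0]
contact_force: [8.1, -0.4, -3.3]
gripper_width: 0.0
grasp_force: 3.8
```

```bash
python3 v.py
```

```text
gauge xy 64.9 0.0 z 61.8 F along gauge x 7.8 2.897438578073338e-05
band x -22.0 122
```

The jaw has stopped firmly, at 8 N with no further travel. I'll back off gently, rise clear and check.

>>> step_arm(
  moves=[
    [[-0.5,0,0],0],
    [[-0.5,0,0],0],
    [[-1,0,0],0],
    [[-2,0,0],0],
    [[-5,0,0],0],
    [[-8,0,0],0],
    [[-8,0,-5],0],
    [[-5,0,-10],0],
  ],
)

```text
time_s: 34.3
position: [0.5916, 0.2751, 0.0766]
eef_rot: [-0.0, 0.144, 0.99, -0.0]
contact_force: [-0.4, -0.5, -0.8]
gripper_width: -0.0005
grasp_force: 0.0
```

>>> step_arm(
  moves=[
    [[0,0,-20],0],
    [[0,0,-30],0],
    [[0,0,-30],0],
    [[-20,30,-20],0],
    [[-20,55,0],0],
    [[0,58,0],0],
    [[0,58,0],0],
    [[0,40,0],0],
  ],
)

```text
time_s: 35.3
position: [0.6976, 0.4979, 0.1782]
eef_rot: [0.001, 0.143, 0.99, 0.001]
contact_force: [-0.1, 0.2, -0.5]
gripper_width: 0.0
grasp_force: 0.0
```

Run:
```python
from m import *
from plan import now
print(now()[:2])
g=np.radians(-16.6); u=np.array([np.cos(g),np.sin(g)]); v=np.array([-u[1],u[0]])
for n,b in(("scene",(350,260,450,330)),("top",(195,175,255,255))):
    c=cap(n)
    red=mask(c,(0,120,60),(10,255,255),b); yel=mask(c,(20,120,60),(35,255,255),b)
    cs,_=cv2.findContours(red|yel,0,1)
    for k in cs:
        if cv2.contourArea(k)<8: continue
        z=.062 if cv2.contourArea(k)>100 else .088
        m=np.zeros_like(red); cv2.drawContours(m,[k],-1,255,-1); px=np.argwhere(m)[:,::-1].astype(float)
        P=ray(c,px,z)[:,:2]*1000-[502,302]
        print(n,z,len(px),"mean",(P@u).mean().round(1),(P@v).mean().round(1),"x range",np.percentile(P@u,[1,99]).round(1),rect(c,m,z)) 
    # colour profile along gauge centreline at top height: every 2 mm
    if n=="top":
        X=np.arange(-70,46,3.); q=np.c_[np.array([502,302])+X[:,None]*u,np.full(len(X),62.)]/1000
        uv=proj(c,q); print([(int(x),*map(int,c["im"][int(round(b_)),int(round(a_))])) for x,(a_,b_) in zip(X,uv)])
```

```text
(array([697.57625142, 497.85838982, 178.24394506]), np.float64(163.6092038068508))
scene 0.088 100 mean 49.5 6.0 x range [40.5 58.4] [551.4 294.1  28.4  17.4  60.9]
scene 0.062 160 mean -6.5 -1.8 x range [-27.1   7.2] [499.  299.9  52.8  27.4  27. ]
top 0.062 279 mean -19.7 -0.5 x range [-50.6  10.9] [481.9 305.1  62.3  40.1 162.5]
top 0.088 46 mean 49.3 0.2 x range [42.  56.9] [549.4 287.6  21.5  15.2  72.4]
[(-70, 74, 73, 70), (-67, 75, 75, 73), (-64, 74, 75, 71), (-61, 76, 76, 73), (-58, 76, 76, 73), (-55, 75, 76, 73), (-52, 73, 65, 62), (-49, 88, 35, 28), (-46, 77, 29, 23), (-43, 77, 32, 25), (-40, 78, 33, 26), (-37, 77, 32, 25), (-34, 77, 31, 26), (-31, 76, 31, 26), (-28, 89, 50, 24), (-25, 113, 86, 17), (-22, 116, 90, 17), (-19, 118, 93, 20), (-16, 116, 92, 20), (-13, 104, 72, 23), (-10, 79, 35, 27), (-7, 75, 30, 25), (-4, 75, 31, 25), (-1, 77, 33, 29), (2, 85, 35, 28), (5, 179, 62, 46), (8, 185, 63, 47), (11, 175, 62, 48), (14, 182, 184, 180), (17, 186, 188, 180), (20, 184, 184, 179), (23, 173, 173, 169), (26, 92, 95, 87), (29, 129, 161, 125), (32, 138, 171, 134), (35, 138, 171, 132), (38, 129, 161, 124), (41, 98, 83, 69), (44, 157, 42, 35)]
```

```bash
python3 -c "
from rig import ctrl
print(ctrl.hand_in())"
```

```text
the job is handed in; nothing more can be done
None
```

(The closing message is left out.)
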